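# Set the burner under the saucepan

## Robot

A 6-joint arm with a two-finger parallel gripper is mounted at the origin on the work surface. World frame = base frame: x ahead of the robot, y to its left, z up, the work surface at z = 0. Lengths are in m, angles in degrees, forces in N, time in s.
With the tool pointing down it reaches from about 0.35 to 0.925 m from the base axis. Payload 6.4 kg.
Tool frame: the origin (TCP) lies midway between the tips of the shut fingers; the grasp point (between the pads) lies 19 mm behind it (bot.tcp_to_grasp is the x of the grasp point in the tool frame, in m); x points along the fingers, y is the direction in which the jaws open and shut, and the axes are right-handed (so a half turn about x gives the same grasp; the last joint's range is limited). The gripper opens to 85 mm and grips with 20 to 120 N. Pads are 22 mm wide; open, the fingers measure 114 mm over their backs; the gripper's body (76 mm by 85 mm) begins 54 mm behind the grasp point. The pads swing forward as they close: fully open they stand 13 mm farther back than shut.
Start: joints at [-74.49, 14.043, 89.255, -0, 76.702, -9.975], TCP at [0.28, -0.587, 0.231] pointing down, gripper open.
Joint ranges: [-179.41, 179.41], [-58.25, 129.5], [7.25, 145.43], [-54.29, 234.29], [11.92, 165.04], [-157.13, 157.13]. Speed limits (degrees/s): [147.25, 147.25, 180, 180, 180, 180].

## Interface

Orientations are given as [roll, pitch, yaw] about the fixed x, y, z axes, in that order (R = Rz(yaw) Ry(pitch) Rx(roll)).
In Python, from rig import bot gives the robot as it stands. The module is installed in compiled form; this text tells all that it offers.
- The arm moves only by the tool step_arm, never from a script. Its argument "rows" is a list of rows, each an object with "linear": the shift along the tool's x, y, z in cm, a list of three; "rotation": the turn, a rotation vector about the tool's x, y, z in rad, a list of three. A call has 1 to 10 rows; each row is the pose to reach, as a shift and turn from the pose commanded when the call began, along the tool's axes at that moment; what a row does not reach only later rows make up. A row lasts 1/12 s, in which the tool goes at most 41.7 mm and 7.16 degrees, less where a joint would pass 70% of its speed; a pose out of reach is approached as far as the arm can. A call with a gripper value outside its range is refused whole. "hand" is the finger opening in cm, from 0 to 8.54, set as the call begins (left out, the last holds). The fingers move at their own pace and stop on an object; the grip force is fixed at half the most. Time passes only in rows, so rows that repeat a pose let the fingers close. It gives the time, the measured TCP pose, the force and the opening at its end, in the units of the state.
- bot.sense(): the state, without advancing time (a new reading comes with each control period).
- bot.capture(name): name is "side" or "top"; returns a dict with "pixels" (480x640x3 uint8, red, green, blue), "vfov" (degrees; the focal length in pixels is half the picture's height over the tangent of half this angle, whatever the lens; pixels are square), "cx", "cy" (the principal point, pixels), "cam_to_world" (4x4, takes a point from camera to world coordinates). Camera axes: x right, y up, looking along -z (the intrinsics and any distortion apply to the point x, -y, -z); pixel columns grow to the right and rows downward; lengths in m; the calibration is good to about 2 mm. A picture is of the moment at which its call begins. There is no depth.
- bot.finish_job(): hands the job in, once; it reports no verdict.
Trained networks look in a picture, given as the dict that the camera call returned (one of the last four; its "shot" number tells which), for a name from the list of things; names that differ only in an ending like _2 or _b are one class to them, and where a whole thing is asked for, a point or a joint stands for the part that bears it (a point fixed in the world has none). Each returns a list of dicts, best first, with "score" (0 to 1); they miss things now and then, are a little off and sometimes report something else, mostly with a low value. They report only what shows in the picture. A call takes as long as a camera call.
- bot.recognise(picture, query): "at" ([x, y, z] in m, in the coordinates of the camera as it stood for that picture, good to about 4 mm: the middle of the surface that is visible of it).
- bot.outline_of(picture, query): "mask" (480x640 bool, what is visible of it).
- bot.spot_point(picture, query): "at" ([x, y, z] in m, in the coordinates of the camera as it stood for that picture, good to about 4 mm: a listed point, or the origin of a listed thing).
The state is a dict: "time": time; "joints": joint angles; "qd": joint speeds; "effort": joint torques, N m; "ee_pos": TCP position; "ee_rot": TCP orientation; "wrist_force": force on the tool from outside, world axes, zero at the start; "moment": the same for the moment, N m; "finger_gap": finger opening in m.
Only numpy, scipy, OpenCV 4.12 (cv2) and the standard library are available. Lean on these libraries where they do the work, as an engineer would, in place of code of your own. Each camera call takes 0.05 s, during which the arm holds its last target. There are 200 camera calls.

## Task

Turn on the burner that the lidded saucepan stands on and set it to the third mark clockwise from the OFF dot: its knob is child-safe, so push it in to get it out of OFF and then turn it clockwise until the pointer stands on that mark. Leave the other burner off and the pans and kitchen things where they are, and do not force the knob.

Things in the scene. Friction and masses are not known exactly. Their poses are not given: they have to be found in the camera images.
- range: white countertop electric range with two hot plates side by side, fixed, 312 mm deep, 520 mm wide, 80 mm high. Origin: centre of its underside; x = to its back, y = to its left. Its front 94 mm is a console face sloping at 20 degrees, rising away from the robot from 46 to 80 mm height; on it the two knobs, 109 mm in front of the origin and 130 mm to either side.
- left_off (a point): the left knob's OFF dot, printed 38 mm uphill of the knob's axis on the console face. Clockwise from it, every 45 degrees, follow six strokes 34 to 46 mm from the axis, growing in length and width: marks 1 to 6 (mark 3 is at lower right seen from the robot, with uphill as up). Its frame: z out of the face, x uphill.
- right_off (a point): the right knob's OFF dot, printed 38 mm uphill of the knob's axis on the console face. Clockwise from it, every 45 degrees, follow six strokes 34 to 46 mm from the axis, growing in length and width: marks 1 to 6 (mark 3 is at lower right seen from the robot, with uphill as up). Its frame: z out of the face, x uphill.
- left_skirt (a point): left knob (+y side): black round skirt, 58 mm across, 5 mm thick, with a grip bar across it 50 mm long, 11 mm thick, 20 mm high. Point on the turning axis in the skirt's top face, about 74 mm above the work surface, 12 mm off the sloped face. z = out along the axis, square to the face; x = along the bar to its pointer end (white line). It turns and sinks with the knob.
- right_skirt (a point): right knob (-y side): black round skirt, 58 mm across, 5 mm thick, with a grip bar across it 50 mm long, 11 mm thick, 20 mm high. Point on the turning axis in the skirt's top face, about 74 mm above the work surface, 12 mm off the sloped face. z = out along the axis, square to the face; x = along the bar to its pointer end (white line). It turns and sinks with the knob.
- left_knob (a joint): turning angle of the left knob: 0 = OFF (pointer at the dot), growing clockwise seen looking onto the sloped face, 0.785 per mark, mark 3 = 2.356, end stop 4.75. Dry friction about 0.05 N m; it stays where left. At OFF it has 0.08 of free play, then catches hard unless pushed in by more than 3 mm; past 0.6 it is clear of the catch and turns without pushing.
- right_knob (a joint): turning angle of the right knob: 0 = OFF (pointer at the dot), growing clockwise seen looking onto the sloped face, 0.785 per mark, mark 3 = 2.356, end stop 4.75. Dry friction about 0.05 N m; it stays where left. At OFF it has 0.08 of free play, then catches hard unless pushed in by more than 3 mm; past 0.6 it is clear of the catch and turns without pushing.
- left_stem (a joint): how far the left knob is pushed in along its axis: 0 = out, 0.005 = on its inner stop. A spring returns it (3 N at the start, 8 N on the stop). Knob and range must never be loaded with more than 60 N.
- right_stem (a joint): how far the right knob is pushed in along its axis: 0 = out, 0.005 = on its inner stop. A spring returns it (3 N at the start, 8 N on the stop). Knob and range must never be loaded with more than 60 N.
- left_plate (a point): centre of the top of the left hot plate (dark steel disc, 170 mm across, its top 92 mm above the work surface), which the left knob controls.
- right_plate (a point): centre of the top of the right hot plate (dark steel disc, 170 mm across, its top 92 mm above the work surface), which the right knob controls.
- saucepan: steel saucepan with a closed lid, 160 mm across, 120 mm high to the lid's black knob, with one black handle (along +x, to 205 mm from the axis), standing loose on one of the hot plates. Origin: centre of its underside.
- comal: flat round iron griddle pan, 210 mm across, 14 mm high with a short flat handle (along +x), standing loose on the other hot plate. Origin: centre of its underside.
- salsa_jar: closed jar of salsa, 76 mm across, 125 mm high, to the left of the range; bystander. Origin: centre of its underside.
- scoop: plastic scoop, about 170 mm long and 36 mm high, to the left in front of the range; bystander. Origin: centre of the bowl's underside.
- coaster: round bamboo coaster, 100 mm across, 9 mm high, to the left of the range; bystander. Origin: centre of its underside.
- salt_shaker: glass salt shaker, 42 mm across, 83 mm high, on the range's top between the hot plates, near the back; bystander. Origin: centre of its underside.
- turner: spatula lying to the right in front of the range; bystander. Origin: its underside.
- pepper_mill: wooden pepper mill, 56 mm across, 152 mm high, to the right of the range; bystander. Origin: centre of its underside.

How it is judged:
By the outcome, as a careful person would: the job done as asked, in the order asked, and still so for the second after the job is handed in, with the robot touching nothing.
It also fails if it takes over 51 s, if anything falls off the work surface, if the arm or the gripper's body presses on something with over 40 N, if the wrist force passes 120 N, or if a joint passes its speed limit or range.

## Working session

There is one attempt and no reset: what is moved stays moved. The work goes in short steps, Python scripts to look and compute and a tool call to move; the robot and the scene stay as the last step left them, time stands still between calls to the robot, and variables do not carry over. Pictures are saved under pics/ and viewed, about 8 in all and at most 12, crops included, and the job is handed in when it is done.

Besides the shell and the picture viewer there is one more tool, called after "Call:" as name([rows], argument=value, ...), one row to a line, values as JSON. step_arm: Moves the arm, as the interface text tells. Its arguments: {"type":"object","properties":{"rows":{"type":"array","items":{"type":"object","properties":{"linear":{"type":"array","items":{"type":"number"}},"rotation":{"type":"array","items":{"type":"number"}}}}},"hand":{"type":"number"}},"required":["rows"]}

```bash
mkdir -p pics
cat > h.py <<'E'
import numpy as np, cv2
from rig import bot
from scipy.spatial.transform import Rotation as R
def w(p,a): 
    T=np.array(p["cam_to_world"]); return (T@np.r_[a,1])[:3]
def proj(p,X):
    T=np.linalg.inv(np.array(p["cam_to_world"])); c=(T@np.r_[X,1])[:3]
    f=240/np.tan(np.radians(p["vfov"]/2)); return np.array([p["cx"]+f*c[0]/-c[2], p["cy"]-f*c[1]/-c[2]])
def save(p,n): cv2.imwrite(f"pics/{n}.png",p["pixels"][:,:,::-1])
E
python3 - <<'E'
from h import *
np.set_printoptions(precision=4,suppress=True)
ims=[]
for n in ("side","top"):
    p=bot.capture(n); ims.append(p["pixels"]); save(p,n+"0")
    print(n,{k:v for k,v in p.items() if k not in("pixels",)})
    for q in ("left_skirt","right_skirt","left_off","right_off","left_plate","right_plate","saucepan","comal","range"):
        print(q,[(round(d["score"],2),w(p,d["at"])) for d in bot.spot_point(p,q)[:2]])
E
```

```text
side {'vfov': 45.686132372450345, 'cx': 315.18413481644023, 'cy': 239.93861664176868, 'cam_to_world': array([[-0.9839,  0.0951, -0.1511,  0.3973],
       [-0.1785, -0.5377,  0.824 ,  1.148 ],
       [-0.0029,  0.8378,  0.546 ,  0.8405],
       [ 0.    ,  0.    ,  0.    ,  1.    ]]), 'shot': 1}
left_skirt [(0.81, array([0.5447, 0.1235, 0.0764])), (0.59, array([0.5847, 0.1173, 0.0799]))]
right_skirt [(0.74, array([0.5448, 0.1207, 0.0788])), (0.65, array([ 0.5242, -0.1363,  0.0772]))]
left_off [(0.79, array([0.5841, 0.1196, 0.0803]))]
right_off [(0.91, array([ 0.5638, -0.144 ,  0.0765])), (0.3, array([0.5462, 0.1241, 0.081 ]))]
left_plate []
right_plate [(0.56, array([0.6818, 0.3058, 0.0048]))]
saucepan [(0.65, array([ 0.6808, -0.1513,  0.0987])), (0.65, array([0.433 , 0.2683, 0.0016]))]
comal [(0.97, array([0.6992, 0.1038, 0.0944])), (0.66, array([0.5844, 0.1163, 0.0817]))]
range [(0.85, array([ 0.6488, -0.0196,  0.0055]))]
top {'vfov': 48.960511945274206, 'cx': 317.68991657470076, 'cy': 238.67186039046558, 'cam_to_world': array([[ 0.0187,  0.9944, -0.1044,  0.4735],
       [-0.9998,  0.0186, -0.002 ,  0.0197],
       [-0.0001,  0.1044,  0.9945,  1.25  ],
       [ 0.    ,  0.    ,  0.    ,  1.    ]]), 'shot': 2}
left_skirt [(0.78, array([0.547 , 0.122 , 0.0735]))]
right_skirt [(0.77, array([ 0.5235, -0.1375,  0.0749])), (0.45, array([0.7019, 0.1063, 0.0924]))]
left_off [(0.94, array([0.5832, 0.12  , 0.0783]))]
right_off [(0.58, array([ 0.5702, -0.1412,  0.0778]))]
left_plate [(0.32, array([0.5809, 0.1187, 0.0787]))]
right_plate []
saucepan [(0.78, array([ 0.6846, -0.1558,  0.0926])), (0.16, array([ 0.5775,  0.3277, -0.0003]))]
comal [(0.9, array([0.7036, 0.1051, 0.0894])), (0.57, array([ 0.5379, -0.3529, -0.0066]))]
range [(0.61, array([ 0.653 , -0.0152,  0.0018]))]
```

View pics/top0.png

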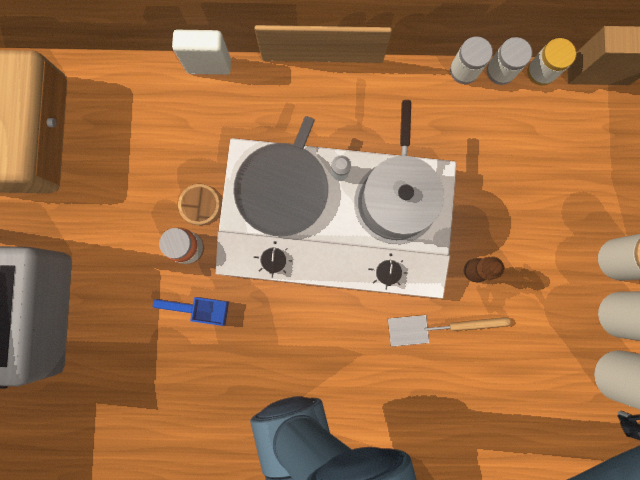

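View pics/side0.png

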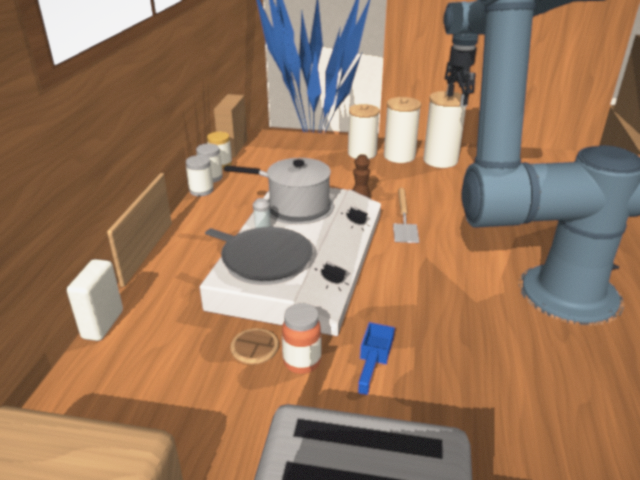

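```bash
cat >> h.py <<'E'
yaw=np.radians(-4.9); 
rx=np.array([np.cos(yaw),np.sin(yaw),0]); ry=np.array([-np.sin(yaw),np.cos(yaw),0]); rz=np.array([0,0,1.])
t=np.radians(20); up=np.cos(t)*rx+np.sin(t)*rz; nz=-np.sin(t)*rx+np.cos(t)*rz
K=np.array([0.525,-0.1372,0.074])
def toolR(sgn=1,ang=0):  # tool x into face, y across bar
    M=np.c_[-nz,sgn*ry,np.cross(-nz,sgn*ry)]; return R.from_matrix(M)*R.from_rotvec([np.radians(ang),0,0])
def delta(pos,Rt,s=None):
    s=s or bot.sense(); R0=R.from_euler("xyz",s["ee_rot"],degrees=True)
    return R0.inv().apply(pos-np.array(s["ee_pos"]))*100,(R0.inv()*Rt).as_rotvec()
E
python3 - <<'E'
from h import *
np.set_printoptions(precision=4,suppress=True)
s=bot.sense(); print(s); R0=R.from_euler("xyz",s["ee_rot"],degrees=True); print(R0.as_matrix())
for sg in(1,-1): print(sg,delta(K+0.09*nz,toolR(sg)))
p=bot.capture("top")
f=3
crop=p["pixels"][235:310,230:440,::-1]; c=cv2.resize(crop,None,fx=f,fy=f,interpolation=cv2.INTER_CUBIC)
for X,col in((K,(0,0,255)),(K+0.26*ry,(0,0,255)),(K-.012*nz+.038*up,(0,255,0)),(K-.012*nz+.26*ry+.038*up,(0,255,0)),(K+.02*nz+.025*up,(255,0,255))):
    q=proj(p,X); print(q); cv2.circle(c,tuple(int(v) for v in (q-[230,235]+.5)*f),3,col,1)
for q0 in (K,):
  for a in np.linspace(0,2*np.pi,40):
    q=proj(p,K+.029*(np.cos(a)*up+np.sin(a)*ry)); cv2.circle(c,tuple(int(v) for v in (q-[230,235]+.5)*f),1,(0,255,255),-1)
cv2.imwrite("pics/c1.png",c)
E
```

```text
{'time': 1.0, 'joints': array([-74.4916,  14.0431,  89.2538,   0.0003,  76.7018,  -9.9734]), 'qd': array([-0.026 ,  0.0691, -0.0304, -0.0303, -0.0954,  0.0344]), 'effort': array([ -0.0001, -42.9524, -32.6429,  -0.0001,   0.0005,  -0.    ]), 'ee_pos': array([ 0.2797, -0.5868,  0.2313]), 'ee_rot': array([ 93.7118,  89.9987, -60.8064]), 'wrist_force': array([-0.0155, -0.5151, -0.2575]), 'moment': array([ 0.0437, -0.0468, -0.0053]), 'finger_gap': 0.0853015751076575}
[[ 0.      0.4302 -0.9027]
 [-0.     -0.9027 -0.4302]
 [-1.      0.     -0.    ]]
1 (array([  7.2727, -31.5872, -38.8323]), array([-2.5769, -0.1233,  0.4544]))
-1 (array([  7.2727, -31.5872, -38.8323]), array([0.5248, 0.3408, 0.0925]))
[388.5794 272.0897]
[272.6454 259.9707]
[390.2877 254.3048]
[274.5877 242.2536]
[390.9437 263.9651]
```

View pics/c1.png

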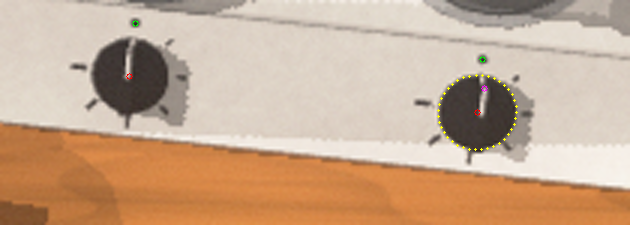

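Call:
step_arm([
  {"linear": [7.3,-31.6,-38.8],"rotation": [-2.577,-0.123,0.454]},
  {"linear": [7.3,-31.6,-38.8],"rotation": [-2.577,-0.123,0.454]},
  {"linear": [7.3,-31.6,-38.8],"rotation": [-2.577,-0.123,0.454]},
  {"linear": [7.3,-31.6,-38.8],"rotation": [-2.577,-0.123,0.454]},
  {"linear": [7.3,-31.6,-38.8],"rotation": [-2.577,-0.123,0.454]},
  {"linear": [7.3,-31.6,-38.8],"rotation": [-2.577,-0.123,0.454]},
  {"linear": [7.3,-31.6,-38.8],"rotation": [-2.577,-0.123,0.454]},
  {"linear": [7.3,-31.6,-38.8],"rotation": [-2.577,-0.123,0.454]},
  {"linear": [7.3,-31.6,-38.8],"rotation": [-2.577,-0.123,0.454]},
  {"linear": [7.3,-31.6,-38.8],"rotation": [-2.577,-0.123,0.454]},
], hand=3.0)

```text
time: 1.88
ee_pos: [0.4568, -0.2123, 0.1713]
ee_rot: [39.4, 77.8, -44.1]
wrist_force: [0.2, -0.9, -0.3]
finger_gap: 0.03
```

```bash
cat > d.py <<'E'
from h import *
import sys
np.set_printoptions(precision=4,suppress=True)
s=bot.sense(); h=float(sys.argv[1]); a=float(sys.argv[2])
print(s["time"],s["joints"],s["ee_pos"],s["wrist_force"],s["finger_gap"]); print(delta(K+h*nz,toolR(1,a),s))
E
python3 d.py .09 0
```

```text
1.8833 [-37.0854  -9.1514 120.4381  -1.7614  56.6416 -42.8219] [ 0.4568 -0.2123  0.1713] [ 0.2238 -0.9438 -0.3194] 0.029970292251509167
(array([ 0.6725,  4.4872, -7.4536]), array([-1.3414, -0.0633,  0.2361]))
```

Call:
step_arm([
  {"linear": [0.67,4.49,-7.45],"rotation": [-1.341,-0.063,0.236]},
  {"linear": [0.67,4.49,-7.45],"rotation": [-1.341,-0.063,0.236]},
  {"linear": [0.67,4.49,-7.45],"rotation": [-1.341,-0.063,0.236]},
  {"linear": [0.67,4.49,-7.45],"rotation": [-1.341,-0.063,0.236]},
  {"linear": [0.67,4.49,-7.45],"rotation": [-1.341,-0.063,0.236]},
  {"linear": [0.67,4.49,-7.45],"rotation": [-1.341,-0.063,0.236]},
  {"linear": [0.67,4.49,-7.45],"rotation": [-1.341,-0.063,0.236]},
  {"linear": [0.67,4.49,-7.45],"rotation": [-1.341,-0.063,0.236]},
  {"linear": [0.67,4.49,-7.45],"rotation": [-1.341,-0.063,0.236]},
  {"linear": [0.67,4.49,-7.45],"rotation": [-1.341,-0.063,0.236]},
])

```text
time: 2.72
ee_pos: [0.4942, -0.1366, 0.1587]
ee_rot: [3.3, 70.4, -8.1]
wrist_force: [0.9, -0.4, 0.7]
finger_gap: 0.0299
```

Call:
step_arm([
  {"linear": [0,0,0]},
  {"linear": [0,0,0]},
  {"linear": [0,0,0]},
])

```text
validation failed for argument at $.ro...
```

```bash
python3 d.py .03 0
```

```text
2.7167 [ -32.1511  -11.3166  124.7547   10.4375   48.999  -116.3243] [ 0.4942 -0.1366  0.1587] [ 0.8781 -0.3636  0.7109] 0.029903839723120277
(array([ 6.0063,  0.3179, -0.0043]), array([-0.1113, -0.006 ,  0.0193]))
```

Call:
step_arm([
  {"linear": [3,0.32,0],"rotation": [-0.111,-0.006,0.019]},
  {"linear": [5,0.32,0],"rotation": [-0.111,-0.006,0.019]},
  {"linear": [6,0.32,0],"rotation": [-0.111,-0.006,0.019]},
  {"linear": [6,0.32,0],"rotation": [-0.111,-0.006,0.019]},
  {"linear": [6,0.32,0],"rotation": [-0.111,-0.006,0.019]},
])

```text
time: 3.13
ee_pos: [0.5146, -0.1363, 0.1018]
ee_rot: [0.3, 70.1, -5.0]
wrist_force: [-0.5, -0.7, 0.3]
finger_gap: 0.0303
```

```bash
python3 d.py .002 0
python3 - <<'E'
from h import *
a=bot.capture("top"); b=bot.capture("side")
q=proj(a,K).astype(int); r=proj(b,K).astype(int); print(q,r)
c=[cv2.resize(p["pixels"][v[1]-50:v[1]+50,v[0]-50:v[0]+50,::-1],(400,400),interpolation=cv2.INTER_CUBIC) for p,v in((a,q),(b,r))]
cv2.imwrite("pics/c2.png",np.hstack(c))
E
```

```text
3.1333 [ -31.3069   -2.5524  123.8488   13.1609   41.478  -124.5743] [ 0.5146 -0.1363  0.1018] [-0.5033 -0.6506  0.3189] 0.030316436137030507
(array([2.7709, 0.0033, 0.032 ]), array([-0.0068, -0.0017,  0.0007]))
[388 272] [355 216]
```

View pics/c2.png

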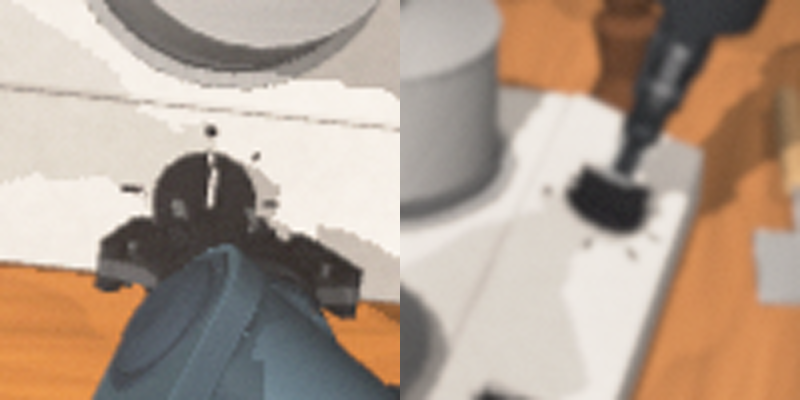

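Call:
step_arm([
  {"linear": [1,0,0],"rotation": [0,0,0]},
  {"linear": [2,0,0],"rotation": [0,0,0]},
  {"linear": [2.5,0,0],"rotation": [0,0,0]},
  {"linear": [2.5,0,0],"rotation": [0,0,0]},
  {"linear": [2.5,0,0],"rotation": [0,0,0]},
])

```text
time: 3.65
ee_pos: [0.5235, -0.1373, 0.0791]
ee_rot: [0.2, 70.0, -5.1]
wrist_force: [0.4, -0.6, 0.7]
finger_gap: 0.0302
```

Call:
step_arm([
  {"linear": [0,0,0],"rotation": [0,0,0]},
  {"linear": [0,0,0],"rotation": [0,0,0]},
  {"linear": [0,0,0],"rotation": [0,0,0]},
  {"linear": [0,0,0],"rotation": [0,0,0]},
], hand=1.3)

```text
time: 3.98
ee_pos: [0.5235, -0.1373, 0.079]
ee_rot: [0.2, 70.0, -5.1]
wrist_force: [0.4, -0.0, 0.2]
finger_gap: 0.0133
```

```bash
python3 d.py -.0045 0; python3 -c "
from rig import bot;print(bot.sense()['moment'])"
```

```text
3.9833 [ -30.8177    1.2391  123.0764   13.8157   38.3468 -125.0804] [ 0.5235 -0.1373  0.079 ] [ 0.3757 -0.019   0.2089] 0.01326053228154968
(array([ 0.9705,  0.0239, -0.0264]), array([-0.0066, -0.0001,  0.0014]))
[0.01820972 0.15214128 0.0071432 ]
```

Call:
step_arm([
  {"linear": [0.2,0,0],"rotation": [0,0,0]},
  {"linear": [0.4,0,0],"rotation": [0,0,0]},
  {"linear": [0.6,0,0],"rotation": [0,0,0]},
  {"linear": [0.6,0,0],"rotation": [0,0,0]},
], hand=1.2)

```text
time: 4.32
ee_pos: [0.5255, -0.1374, 0.0729]
ee_rot: [0.2, 70.0, -5.1]
wrist_force: [-2.8, 0.5, 3.3]
finger_gap: 0.0119
```

Call:
step_arm([
  {"linear": [0.1,0,0],"rotation": [0,0,0]},
  {"linear": [0.2,0,0],"rotation": [0,0,0]},
  {"linear": [0.2,0,0],"rotation": [0,0,0]},
])

```text
time: 4.57
ee_pos: [0.5262, -0.1375, 0.0712]
ee_rot: [0.2, 70.0, -5.1]
wrist_force: [-2.8, 0.7, 4.9]
finger_gap: 0.0119
```

```bash
python3 d.py -.0045 0
```

```text
4.5667 [ -30.6638    2.5304  122.7811   14.0474   37.3811 -125.2626] [ 0.5262 -0.1375  0.0712] [-2.7962  0.683   4.859 ] 0.011931767449879123
(array([ 0.1436,  0.0208, -0.0139]), array([-0.0066, -0.0006,  0.0012]))
```

Call:
step_arm([
  {"linear": [0.1,0,0],"rotation": [0,0,0]},
  {"linear": [0.18,0,0],"rotation": [0,0,0]},
  {"linear": [0.18,0,0],"rotation": [0,0,0]},
])

```text
time: 4.82
ee_pos: [0.5267, -0.1376, 0.0698]
ee_rot: [0.2, 70.1, -5.1]
wrist_force: [-5.8, 1.5, 7.7]
finger_gap: 0.0118
```

```bash
python3 d.py -.0045 0
```

```text
4.8167 [ -30.6322    2.7733  122.7075   14.0759   37.2329 -125.3026] [ 0.5267 -0.1376  0.0698] [-5.8238  1.4849  7.6714] 0.011783796428713283
(array([-0.0039,  0.0204, -0.0177]), array([-0.0062, -0.001 ,  0.001 ]))
```

Call:
step_arm([
  {"linear": [0,0,0],"rotation": [0.06,0,0]},
  {"linear": [0,0,0],"rotation": [0.12,0,0]},
  {"linear": [0,0,0],"rotation": [0.18,0,0]},
  {"linear": [0,0,0],"rotation": [0.24,0,0]},
  {"linear": [0,0,0],"rotation": [0.3,0,0]},
  {"linear": [0,0,0],"rotation": [0.3,0,0]},
])

```text
time: 5.32
ee_pos: [0.5266, -0.1375, 0.0697]
ee_rot: [17.5, 70.1, -5.1]
wrist_force: [-5.6, 1.1, 7.7]
finger_gap: 0.0122
```

```bash
python3 d.py -.0045 135;python3 -c "
from rig import bot;print(bot.sense()['moment'])"
```

```text
5.3167 [ -30.6353    2.7665  122.7234   14.0718   37.2255 -108.0026] [ 0.5266 -0.1375  0.0697] [-5.6188  1.0863  7.7318] 0.012165764078039314
(array([-0.0065,  0.0177, -0.0096]), array([2.048 , 0.001 , 0.0016]))
[ 0.11816071  0.63134085 -0.02442696]
```

Call:
step_arm([
  {"linear": [0,0,0],"rotation": [0.07,0,0]},
  {"linear": [0,0,0],"rotation": [0.14,0,0]},
  {"linear": [0,0,0],"rotation": [0.21,0,0]},
  {"linear": [0,0,0],"rotation": [0.28,0,0]},
  {"linear": [0,0,0],"rotation": [0.35,0,0]},
  {"linear": [0,0,0],"rotation": [0.42,0,0]},
  {"linear": [0,0,0],"rotation": [0.5,0,0]},
  {"linear": [0,0,0],"rotation": [0.58,0,0]},
  {"linear": [0,0,0],"rotation": [0.66,0,0]},
  {"linear": [0,0,0],"rotation": [0.66,0,0]},
])

```text
time: 6.15
ee_pos: [0.5265, -0.1375, 0.0697]
ee_rot: [55.3, 70.1, -5.1]
wrist_force: [-5.4, 0.1, 8.3]
finger_gap: 0.0121
```

Call:
step_arm([
  {"linear": [-0.1,0,0],"rotation": [0.08,0,0]},
  {"linear": [-0.2,0,0],"rotation": [0.16,0,0]},
  {"linear": [-0.2,0,0],"rotation": [0.24,0,0]},
  {"linear": [-0.2,0,0],"rotation": [0.32,0,0]},
  {"linear": [-0.2,0,0],"rotation": [0.4,0,0]},
  {"linear": [-0.2,0,0],"rotation": [0.48,0,0]},
  {"linear": [-0.2,0,0],"rotation": [0.56,0,0]},
  {"linear": [-0.2,0,0],"rotation": [0.64,0,0]},
  {"linear": [-0.2,0,0],"rotation": [0.7,0,0]},
  {"linear": [-0.2,0,0],"rotation": [0.7,0,0]},
])

```text
time: 6.98
ee_pos: [0.5259, -0.1374, 0.0714]
ee_rot: [95.4, 70.1, -5.1]
wrist_force: [-3.2, 1.8, 4.5]
finger_gap: 0.0116
```

```bash
python3 d.py -.002 135;python3 -c "
from rig import bot;print(bot.sense()['moment'])"
```

```text
6.9833 [-30.6635   2.4791 122.8043  14.0368  37.4274 -30.035 ] [ 0.5259 -0.1374  0.0714] [-3.2229  1.7749  4.5284] 0.011551333699496218
(array([-0.0796,  0.0008, -0.0077]), array([0.6878, 0.0013, 0.0004]))
[0.09554134 0.37688208 0.00234968]
```

Call:
step_arm([
  {"linear": [0,0,0],"rotation": [0.08,0,0]},
  {"linear": [0,0,0],"rotation": [0.16,0,0]},
  {"linear": [0,0,0],"rotation": [0.24,0,0]},
  {"linear": [0,0,0],"rotation": [0.32,0,0]},
  {"linear": [0,0,0],"rotation": [0.4,0,0]},
  {"linear": [0,0,0],"rotation": [0.48,0,0]},
  {"linear": [0,0,0],"rotation": [0.56,0,0]},
  {"linear": [0,0,0],"rotation": [0.64,0,0]},
  {"linear": [0,0,0],"rotation": [0.71,0,0]},
  {"linear": [0,0,0],"rotation": [0.71,0,0]},
])

```text
time: 7.82
ee_pos: [0.5259, -0.1373, 0.0713]
ee_rot: [136.1, 70.1, -5.0]
wrist_force: [-3.5, 1.2, 6.3]
finger_gap: 0.0118
```

Call:
step_arm([
  {"linear": [-0.2,0,0],"rotation": [0,0,0]},
  {"linear": [-0.5,0,0],"rotation": [0,0,0]},
  {"linear": [-0.5,0,0],"rotation": [0,0,0]},
])

```text
time: 8.07
ee_pos: [0.5241, -0.1372, 0.076]
ee_rot: [135.9, 70.0, -5.1]
wrist_force: [-0.4, 0.4, 0.4]
finger_gap: 0.0118
```

Call:
step_arm([
  {"linear": [0,0,0],"rotation": [0,0,0]},
  {"linear": [0,0,0],"rotation": [0,0,0]},
  {"linear": [0,0,0],"rotation": [0,0,0]},
  {"linear": [-1,0,0],"rotation": [0,0,0]},
  {"linear": [-3,0,0],"rotation": [0,0,0]},
  {"linear": [-6,0,0],"rotation": [0,0,0]},
  {"linear": [-9,0,0],"rotation": [0,0,0]},
  {"linear": [-9,0,0],"rotation": [0,0,0]},
], hand=3.0)

```text
time: 8.73
ee_pos: [0.4957, -0.1361, 0.1667]
ee_rot: [135.2, 69.5, -5.8]
wrist_force: [0.8, -0.5, 1.1]
finger_gap: 0.0299
```

```bash
python3 d.py .1 135
python3 - <<'E'
from h import *
a=bot.capture("top"); b=bot.capture("side")
c=[]
for p in(a,b):
    v=proj(p,K).astype(int); i=cv2.resize(p["pixels"][v[1]-33:v[1]+33,v[0]-33:v[0]+33,::-1],(396,396),interpolation=cv2.INTER_CUBIC)
    for r in (.030,.050):
        d=np.radians(135); X=K-.012*nz*(r>.04)+r*(np.cos(d)*up-np.sin(d)*ry)
        cv2.circle(i,tuple(int(k) for k in (proj(p,X)-v+33.5)*6),3,(0,0,255),1)
    c.append(i)
    for q in("right_skirt",):
        print([(d["score"],w(p,d["at"])) for d in bot.spot_point(p,q)[:2]])
cv2.imwrite("pics/c3.png",np.hstack(c))
E
```

```text
8.7333 [-32.638  -12.187  124.7134  11.949   49.6493  12.0784] [ 0.4957 -0.1361  0.1667] [ 0.8446 -0.5239  1.0879] 0.02991126634976762
(array([-0.2956, -0.3894,  0.1999]), array([-0.0189, -0.002 , -0.01  ]))
[(0.77, array([ 0.52673396, -0.13849799,  0.07369345]))]
[]
```

View pics/c3.png

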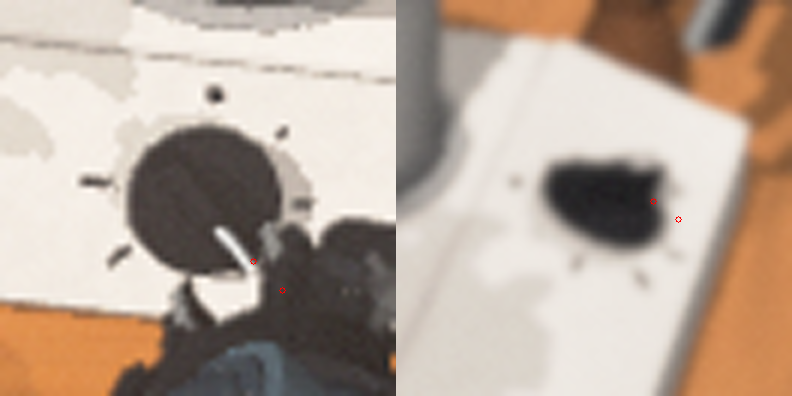

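Run:
```python
from h import *
print(delta(np.array([.38,-.4,.26]),toolR(1,135)))
```

```text
(array([-12.51118386,  16.30954769,  22.65111756]), array([-0.02061003,  0.00199636,  0.0014626 ]))
```

Call:
step_arm([
  {"linear": [-3.5,0,0],"rotation": [0,0,0]},
  {"linear": [-7,0,0],"rotation": [0,0,0]},
  {"linear": [-10,4,5],"rotation": [0,0,0]},
  {"linear": [-12.5,16.3,22.6],"rotation": [0,0,0]},
  {"linear": [-12.5,16.3,22.6],"rotation": [0,0,0]},
  {"linear": [-12.5,16.3,22.6],"rotation": [0,0,0]},
  {"linear": [-12.5,16.3,22.6],"rotation": [0,0,0]},
  {"linear": [-12.5,16.3,22.6],"rotation": [0,0,0]},
  {"linear": [-12.5,16.3,22.6],"rotation": [0,0,0]},
  {"linear": [-12.5,16.3,22.6],"rotation": [0,0,0]},
])

```text
time: 9.77
ee_pos: [0.3785, -0.405, 0.2598]
ee_rot: [136.1, 70.1, -5.4]
wrist_force: [0.6, -0.4, -0.3]
finger_gap: 0.0301
```

Run:
```python
from h import *
a=bot.capture("top"); save(a,"top9")
P=a["pixels"]; v=proj(a,K)
# white pointer line inside knob: bright pixels within radius 26 mm-ish, on bar top plane (20 mm above skirt)
T=np.array(a["cam_to_world"]); f=240/np.tan(np.radians(a["vfov"]/2))
def ray(u,r,h):
    d=T[:3,:3]@np.array([(u-a["cx"])/f,-(r-a["cy"])/f,-1]); o=T[:3,3]
    X=o+d*(nz@(K+h*nz-o))/(nz@d)-K; return np.array([X@up,-X@ry])
W=[]
for r in range(int(v[1])-16,int(v[1])+16):
    for u in range(int(v[0])-16,int(v[0])+16):
        x=ray(u,r,.02); g=float(P[r,u].mean())
        if np.hypot(*x)<.0255 and np.hypot(*ray(u,r,0))<.0285 and g>90: W.append([*x,g-60])
W=np.array(W); m=np.average(W[:,:2],axis=0,weights=W[:,2]); D=W[:,:2]-m
e,V=np.linalg.eigh((D*W[:,2:]).T@D); ax=V[:,1]*np.sign(V[:,1]@m)
print(len(W),m*1000,"centroid angle",np.degrees(np.arctan2(m[1],m[0])),"axis",np.degrees(np.arctan2(ax[1],ax[0])),e)
c=cv2.resize(P[225:315,220:450,::-1],None,fx=3.4,fy=3.4,interpolation=cv2.INTER_CUBIC)
cv2.imwrite("pics/c4.png",c)
for q in("saucepan","comal"): print(q,[(d["score"],w(a,d["at"])) for d in bot.spot_point(a,q)[:1]])
```

```text
21 [-10.62901037   7.12476855] centroid angle 146.16552165230544 axis 76.43384915867475 [0.03311423 0.11732886]
saucepan [(0.86, array([ 0.68395816, -0.14846581,  0.09138645]))]
comal [(0.74, array([0.70453999, 0.10816346, 0.08824018]))]
```

View pics/c4.png

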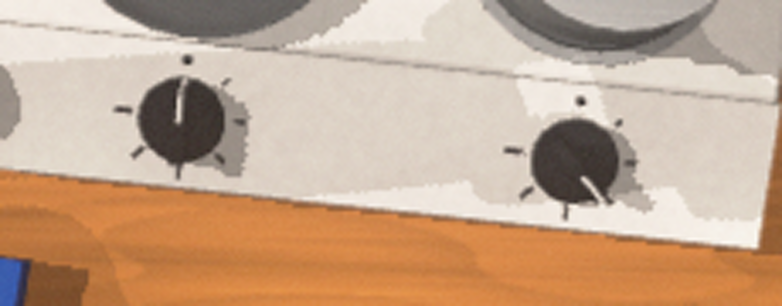

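Run:
```python
from h import *
a=bot.capture("top"); T=np.array(a["cam_to_world"]); f=240/np.tan(np.radians(a["vfov"]/2))
def ray(u,r,h,C):
    d=T[:3,:3]@np.array([(u-a["cx"])/f,-(r-a["cy"])/f,-1]); o=T[:3,3]
    X=o+d*(nz@(K+h*nz-o))/(nz@d)-C; return np.array([X@up,-X@ry])*1000
px=lambda c:(220+(c[0]+.5)/3.4-.5,225+(c[1]+.5)/3.4-.5)
for n,c1,c2,C in(("right",(584,178),(607,203),K),("left",(180,121),(184,80),K+.26*ry)):
    x,y=ray(*px(c1),.02,C),ray(*px(c2),.02,C); print(n,x,y,np.degrees(np.arctan2(*(y-x)[::-1])),np.degrees(np.arctan2(*y[::-1])))
P=a["pixels"][268:292,384:404].mean(2).astype(int); print(P)
```

```text
right [-4.44896969  4.91585487] [-19.65745024  21.86724362] 131.8978826686411 131.9538001538561
left [5.44021428 1.83842479] [33.02954691  2.28504276] 0.9274269323625531 3.9575181864901365
[[ 66  66  64  54  54  60  55  52  54  59  63  60  60  56  61  63  55 115
  141 145]
 [ 64  67  64  58  57  52  56  55  57  57  58  60  55  59  59  57  60  91
  136 145]
 [ 61  65  64  68  60  56  55  57  55  59  53  54  56  59  60  61  59  74
  134 145]
 [ 59  62  63  66  63  56  57  58  49  59  54  55  58  55  57  59  62  60
  133 142]
 [ 58  63  61  62  63  63  57  57  53  57  56  55  56  57  60  59  59  59
  130 125]
 [ 60  60  60  62  62  56  58  52  53  56  54  51  53  53  56  58  59  72
  132 123]
 [ 59  57  61  61  60  60  60  59  54  57  56  55  59  58  58  59  57  72
  133 141]
 [ 59  58  57  56  59  60  59  56  55  53  56  59  54  54  53  53  61  88
  135 143]
 [ 61  58  60  57  58  58  60  78  60  54  54  57  56  56  57  57  56 102
  137 143]
 [ 62  58  59  58  58  59  86 201 149  77  58  55  52  56  54  53  63 129
  142 143]
 [ 62  59  58  57  58  59  66 149 210 150  79  55  52  53  51
[... 429 characters left out ...]
 166 176
  176 176]
 [187 141  98  77  75  62  99 102 127 158 139 109 188 185 126  80 140 218
  225 192]
 [229 189 119 207 221 220 181 171 171 178 171 167 218 228 186 180 221 230
  231 230]
 [232 200 107 186 227 232 228 227 228 227 226 226 231 233 230 231 234 233
  234 232]
 [232 202 104 212 230 234 234 232 232 232 231 231 232 233 232 233 234 234
  234 233]
 [232 166 104 220 233 235 234 234 231 233 232 232 232 230 232 234 235 234
  234 234]
 [233 196 147 221 233 235 235 234 233 234 233 233 231 232 233 235 234 234
  235 233]
 [233 229 224 230 232 233 233 234 235 232 231 232 231 231 233 233 234 235
  235 235]
 [222 231 232 232 233 233 234 234 232 234 233 234 233 233 233 232 234 235
  234 234]]
```

Run:
```python
from h import *
a=bot.capture("top"); T=np.array(a["cam_to_world"]); f=240/np.tan(np.radians(a["vfov"]/2))
def ray(u,r,h):
    d=T[:3,:3]@np.array([(u-a["cx"])/f,-(r-a["cy"])/f,-1]); o=T[:3,3]
    X=o+d*(nz@(K+h*nz-o))/(nz@d)-K; return np.array([X@up,-X@ry])*1000
x,y=ray(391.36,277,.02),ray(396.29,283,.02); print(x,y,np.degrees(np.arctan2(*(y-x)[::-1])))
d=cv2.undistortPoints  # noqa
for ang in(130,135,140):
    e=[proj(a,K+.02*nz+r*(np.cos(np.radians(ang))*up-np.sin(np.radians(ang))*ry)) for r in(.008,.024)]; print(ang,e,(e[1]-e[0])[0]/(e[1]-e[0])[1])
```

```text
[-4.46132794  4.80349617] [-17.00633776  17.34461589] 135.00888483695033
130 [array([391.92070194, 277.35706937]), array([396.85768601, 282.37056308])] 0.9847392548798778
135 [array([391.67571459, 277.55685553]), array([396.12272474, 282.96688026])] 0.821994422110999
140 [array([391.41382138, 277.73596723]), array([395.33760264, 283.50121018])] 0.6805925239105042
```

The pointer measures 135.0°, so it is on mark 3, and the arm is clear. I'm handing the job in.

```bash
python3 -c "
from rig import bot
print(bot.finish_job())"
```

```text
the job is handed in; nothing more can be done
None
```

The right knob, which controls the burner under the lidded saucepan, now stands on mark 3. I handed the job in at about 10 s on the robot's clock.

- **How it was turned:** I held the grip bar loosely between the fingers and pushed the knob in until it read about 9 N along its axis. I turned it clockwise past the catch, eased off the push and turned on to 135°. The wrist force read after each move stayed under about 11 N.
- **Pointer:** a line fitted to the knob's white pointer in the top camera picture gave 135.0°, against 135° for mark 3. A rougher reading by eye from an enlarged crop gave 132°; I trust the fit more.
- **Everything else:** the left knob still points at its OFF dot. The network placed the saucepan and comal where they stood at the start, the saucepan within 8 mm and the comal within 3 mm. That is slightly more than its usual 4 mm error, but the arm never came near either pan. The other kitchen things were not measured again. The gripper is clear of everything.
- **Network check:** it found the right knob in the top picture only, about 2 mm from the position I used. In the side picture after the turn it did not find it.

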